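# Dial open the reagent safe

## Robot

A 6-joint arm with a two-finger parallel gripper is mounted at the origin on a cart in front of the work surface, level with it; the furniture and walls round the work are solid. World frame = base frame: x ahead of the robot, y to its left, z up, the work surface at z = 0. Lengths are in m, angles in rad, forces in N, time in s.
With the tool pointing down it reaches from about 0.375 to 0.9 m from the base axis. Payload 3.1 kg.
Tool frame: the origin (TCP) lies between the finger pads; the fingertips stand 22 mm ahead of it and the grasp point (between the pads) lies 3 mm ahead of it; z points along the fingers, y is the line along which they close (so a half turn about z gives the same grasp; the last joint's range is limited). The gripper opens to 87 mm and grips with 3 to 60 N. Pads are 19 mm wide; open, the fingers measure 117 mm over their backs; the gripper's body (75 mm by 190 mm) begins 51 mm behind the grasp point.
Start: joints at [1.131, 0.527, 1.433, -0, 1.181, -0.178], TCP at [0.162, 0.604, 0.245] pointing down, gripper open.
Joint ranges: [-3.08, 3.08], [-0.75, 2.2], [0.22, 2.44], [-1.43, 4.57], [0, 2.65], [-2.85, 2.85]. Speed limits (rad/s): [2.79, 2.79, 3.14, 3.14, 3.14, 3.14].

## Interface

Orientations are given as a unit quaternion [x, y, z, w].
In Python, from rig import robot gives the robot as it stands.
- The arm moves only by the tool move_arm, never from a script. Its argument "series" is text: rows parted by semicolons, each of 6 numbers parted by spaces: the shift along the tool's x, y, z in mm, then the turn, a rotation vector about the tool's x, y, z in degrees. In form: dx dy dz ax ay az; .... A call has 1 to 8 rows; each row is the pose to reach, as a shift and turn from the pose commanded when the call began, along the tool's axes at that moment; what a row does not reach only later rows make up. A row lasts 1/12 s, in which the tool goes at most 41.7 mm and 7.16 degrees, less where a joint would pass 70% of its speed; a pose out of reach is approached as far as the arm can. A call with a gripper value outside its range is refused whole. "jaw" is the opening, from 0 (shut) to 1 (fully open), set as the call begins (left out, the last holds). The fingers move at their own pace and stop on an object; "newtons" is the grip in N (left out, the last holds). Time passes only in rows, so rows that repeat a pose let the fingers close. It gives the time, the measured TCP pose, the force, the opening and the grip force at its end, in the units of the state.
- robot.get_obs(): the state, without advancing time (a new reading comes with each control period).
- robot.camera(name): name is "scene" or "top"; returns a dict with "img" (400x640x3 uint8, red, green, blue), "mtx" (3x3 intrinsics, pixels), "world_to_cam" (4x4, takes a point from world to camera coordinates). Camera axes: x right, y down, z forward; pixel columns grow to the right and rows downward; lengths in m; the calibration is good to about 2 mm. A picture is of the moment at which its call begins. There is no depth.
- robot.hand_in(): hands the job in; it is judged then, once.
Trained networks look in a picture, given as the dict that the camera call returned (one of the last four; its "shot" number tells which), for a name from the list of things; names that differ only in an ending like _2 or _b are one class to them, and where a whole thing is asked for, a point or a joint stands for the part that bears it (a point fixed in the world has none). Each returns a list of dicts, best first, with "p" (0 to 1); they miss things now and then, are a little off and sometimes report something else, mostly with a low value. They report only what shows in the picture. A call takes as long as a camera call.
- robot.search_frame(picture, thing): "xyz" ([x, y, z] in m, in world coordinates, good to about 4 mm: the middle of the surface that is visible of it).
- robot.tip_of(picture, thing): "xyz" ([x, y, z] in m, in world coordinates, good to about 4 mm: a listed point, or the origin of a listed thing).
The state is a dict: "time": time; "q": joint angles; "joint_velocities": joint speeds; "joint_torque": joint torques, N m; "position": TCP position; "tool_rot": TCP orientation; "ft_force": force on the tool from outside, world axes, zero at the start; "moment": the same for the moment, N m; "grip_width": finger opening in m; "grip_force": force on a finger pad.
Only numpy, scipy, OpenCV 4.12 (cv2) and the standard library are available. Lean on these libraries where they do the work, as an engineer would, in place of code of your own. Each camera call takes 0.05 s, during which the arm holds its last target. There are 200 camera calls.

## Task

Open the reagent safe on the worktop: turn its dial left (anticlockwise from above) to the red mark and stop there a moment, then right to the blue mark and stop there a moment, then gently left again until you feel the lock stop it, without forcing it and without running past a mark. Then let go of the dial, slide the blue hatch fully open by its handle, and leave the things standing around where they are.

Things in the scene. Friction and masses are not known exactly. Their poses are not given: they have to be found in the camera images.
- safe: grey steel reagent safe, fixed, 170 (x) x 330 (y) x 85 mm high; origin at the centre of its underside; x to its back (away from the robot), y to its left, z up. On its top: dial at the right (axis at x 0, y -105 mm), left of it the blue sliding hatch, and left of that a bare top that the hatch slides over between two low rails (11 mm high). When open, its two stored bottles show
- dial (a joint): angle of the black round dial (72 mm across, 11 mm thick), rad, about the vertical; grows when turned left (anticlockwise from above). 0: its white pointer line points to the long white mark on the fixed silver ring, at the back (safe +x); starts within 0.12 of 0. Red mark: +0.419, blue mark: -0.838. Plain drag while turning is 0.03 to 0.1 Nm
- red_mark (a point): the long red mark on the silver ring round the dial, 44.5 mm from the dial's axis, 2nd of 30 equal graduations left of white (24 degrees). The lock takes the pointer within 0.1 rad of it; running more than 0.12 rad past it spoils the combination
- blue_mark (a point): the long blue mark on the ring, 4th graduation right of white (48 degrees), same tolerance. After red and blue, when the dial is turned left again, a sprung finger in the lock drops in and blocks the dial from turning on, somewhere between 0.45 rad left of the blue mark and 0.25 rad left of white: unmarked, different each time, to be felt as rising torque
- dial_bar (a joint): twist of the dial's bar handle against the dial, rad, 0 when let go, positive when the bar is turned farther left than the dial. The bar drives the dial through a torsion spring of 2 Nm/rad, so the twist shows the torque; a twist beyond 0.15 rad (0.3 Nm) either way is forcing the lock
- dial_grip (a point): point on the dial's axis at the height to grip the dial's bar handle. The bar is an upright silver fin 50 mm long, 14 mm thick, 30 mm high, in line with the dial's white pointer: its long axis is this point's x, to be gripped across its y. The point lies 10 mm below the bar's top and 20 mm above the dial's face, 34 mm above the safe's top
- hatch (a joint): how far the blue hatch (136 x 110 x 6 mm) has slid open, m: 0 closed, 0.09 fully open. It slides along the safe's +y, to the left, away from the dial, with about 2 N of drag, and is held shut by the lock until the combination is done
- hatch_grip (a point): point on the hatch's upright black handle fin, 50 mm long (along the safe's x), 14 mm thick (along the safe's y), to be gripped across its thickness. The point lies 12 mm below its top, 21 mm above the hatch plate, 28 mm above the safe's top; when closed 15 mm left of the safe's centre
- masking_tape: roll of tape lying flat, 96 mm across, 25 mm high, origin under its centre; bystander
- screwdriver: orange-handled screwdriver lying in front of the safe, 165 x 25 x 24 mm, origin under its centre; bystander
- packet_box: small open carton with packets, 108 x 62 x 58 mm, origin under its centre; bystander
- bench_timer: white digital timer lying on its back, 62 x 66 x 20 mm, origin under its centre; bystander

How it is judged:
By the outcome, as a careful person would: the job done as asked, in the order asked, and still so for the second after the job is handed in, with the robot touching nothing.
It also fails if it takes over 51 s, if anything falls off the work surface, if the arm or the gripper's body presses on something with over 40 N, if the wrist force passes 120 N, or if a joint passes its speed limit or range.

## Working session

There is one attempt and no reset: what is moved stays moved. The work goes in short steps, Python scripts to look and compute and a tool call to move; the robot and the scene stay as the last step left them, time stands still between calls to the robot, and variables do not carry over. Pictures are saved under pics/ and viewed, at most 10 in all, crops included, and the job is handed in when it is done.

Besides the shell and the picture viewer there is one more tool, called after ">>>" by a JSON object that holds its "fn" and its "kwargs", one argument or row to a line. move_arm: Moves the arm, as the interface text tells. Its arguments: {"type":"object","properties":{"series":{"type":"string"},"jaw":{"type":"number"},"newtons":{"type":"number"}},"required":["series"]}

```bash
mkdir -p pics; cat > h.py <<'E'
import numpy as np, cv2
from rig import robot
from scipy.spatial.transform import Rotation as R
def snap(n,f):
    c=robot.camera(n); cv2.imwrite(f'pics/{f}.png',c['img'][:,:,::-1]); return c
def px(c,p):
    q=c['world_to_cam']@np.r_[p,1]; u=c['mtx']@q[:3]; return u[:2]/u[2]
def ray(c,uv,z):
    W=np.linalg.inv(c['world_to_cam']); d=W[:3,:3]@np.linalg.inv(c['mtx'])@np.r_[uv,1]; o=W[:3,3]
    return o+d*(z-o[2])/d[2]
E
python3 - <<'E'
from h import *
for n in('top','scene'):
    c=snap(n,n+'0')
    for t in('safe','dial_grip','hatch_grip','red_mark','blue_mark','masking_tape','screwdriver','packet_box','bench_timer'):
        for r in robot.tip_of(c,t)[:1]: print(n,t,np.round(r['xyz'],4),round(r['p'],2),px(c,r['xyz']).round())
o=robot.get_obs();print(o['position'],o['tool_rot'],R.from_quat(o['tool_rot']).as_matrix().round(3))
E
```

```text
top safe [ 0.5705 -0.0141 -0.0037] 0.85 [303. 184.]
top dial_grip [ 0.5659 -0.1142  0.1212] 0.63 [335. 180.]
top hatch_grip [0.5632 0.0024 0.1129] 0.66 [295. 182.]
top red_mark [ 0.6111 -0.0945  0.0854] 0.8 [328. 167.]
top blue_mark [ 0.6021 -0.1498  0.0894] 0.85 [346. 169.]
top masking_tape [ 0.4932 -0.4523  0.0037] 0.66 [439. 206.]
top screwdriver [ 0.346  -0.2312  0.0031] 0.54 [371. 253.]
top packet_box [ 0.6831 -0.437   0.0028] 0.97 [432. 148.]
top bench_timer [0.3779 0.3327 0.002 ] 0.76 [195. 245.]
scene safe [ 0.5629 -0.0127  0.0009] 0.87 [314. 213.]
scene dial_grip [ 0.5689 -0.1178  0.1217] 0.56 [344. 195.]
scene hatch_grip [0.5629 0.0029 0.1112] 0.92 [311. 187.]
scene red_mark [ 0.607  -0.0932  0.0868] 0.93 [341. 194.]
scene blue_mark [ 0.603  -0.1464  0.0897] 0.57 [355. 199.]
scene masking_tape [ 0.4947 -0.4555  0.0014] 0.67 [430. 273.]
scene screwdriver [ 0.3399 -0.2322 -0.0027] 0.68 [343. 281.]
scene packet_box [ 0.6737 -0.4354 -0.0031] 0.88 [440. 236.]
[0.16173338 0.60368016 0.24456216] [ 1.30524468e-01  9.91445088e-01 -2.61525549e-06  1.33271980e-05] [[-0.966  0.259  0.   ]
 [ 0.259  0.966 -0.   ]
 [-0.    -0.    -1.   ]]
```

View pics/top0.png

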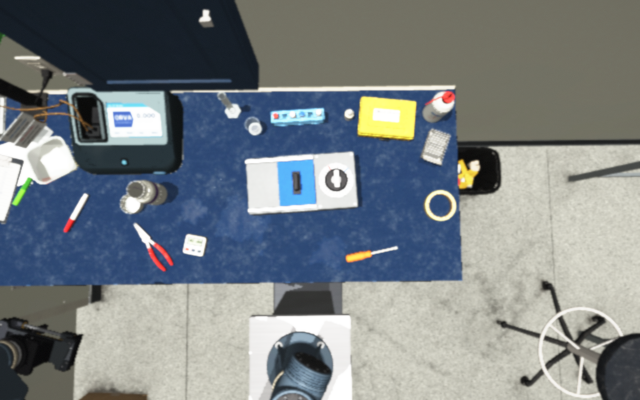

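View pics/scene0.png

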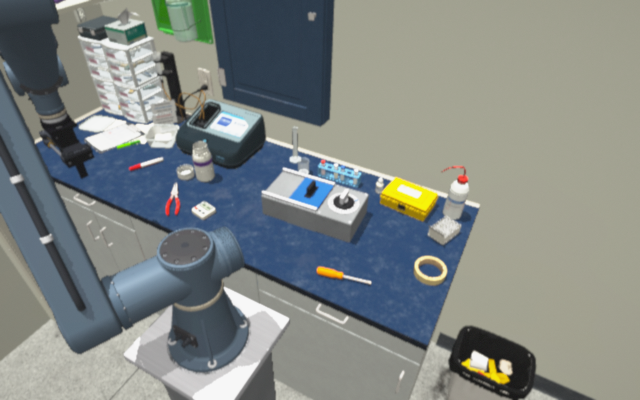

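The top view shows the safe at px (248-356, 153-213) with the dial near (336,180) and the hatch handle near (297,182). The scene view agrees, and the surroundings are clear. Next I fit the safe's pose.

```bash
python3 - <<'E'
from h import *
from scipy.optimize import least_squares
a=np.radians
M={'safe':(0,0,0),'dial_grip':(0,-.105,.119),'hatch_grip':(0,.015,.113),
'red_mark':(.0445*np.cos(a(24)),-.105+.0445*np.sin(a(24)),.087),'blue_mark':(.0445*np.cos(a(48)),-.105-.0445*np.sin(a(48)),.087)}
D=[]
for n in('top','scene'):
    c=snap(n,n+'1')
    for t in M:
        for r in robot.tip_of(c,t)[:1]:
            D.append((M[t],r['xyz'],t))
    if n=='top': T=c
f=lambda p:np.concatenate([((R.from_euler('z',p[2]).apply(m)+[p[0],p[1],0])-x)[:2] for m,x,_ in D])
s=least_squares(f,[.56,-.01,0],loss='soft_l1',f_scale=.004);print(s.x,np.degrees(s.x[2]),(f(s.x)*1000).round(1))
p=s.x
# silhouette of the top face via edges: refine with gradient
g=cv2.cvtColor(T['img'],cv2.COLOR_RGB2GRAY)
b=T['img'].astype(int); m=((b.max(2)-b.min(2)<30)&(b.min(2)>110)).astype(np.uint8)
m[:,:240]=0;m[:,365:]=0;m[:145]=0;m[222:]=0
cs,_=cv2.findContours(m,cv2.RETR_EXTERNAL,cv2.CHAIN_APPROX_NONE)
pts=np.vstack([k for k in cs if len(k)>30]); W=np.array([ray(T,q[0],.085)[:2] for q in pts]).astype(np.float32)
print(cv2.minAreaRect(W))
k=cv2.resize(T['img'][145:220,240:365],None,fx=6,fy=6,interpolation=cv2.INTER_CUBIC)
for q in [(x,y,.085) for x in(-.085,.085) for y in(-.165,.165)]+list(M.values())[1:]:
    u=(px(T,R.from_euler('z',p[2]).apply(q)+[p[0],p[1],0])-[240,145]+.5)*6
    cv2.circle(k,tuple(int(v) for v in u),3,(255,0,255),1)
cv2.imwrite('pics/crop1.png',k[:,:,::-1])
E
```

```text
[ 0.56400648 -0.01249346  0.04850598] 2.779188139067225 [-4.3  4.   1.3 -2.5  0.5 -0.2 -4.   0.3  0.6  0.7  0.5  0.6  1.8 -1.3
  2.8 -1.2 -1.1  0.2]
((0.5641493201255798, -0.011563032865524292), (0.1739482879638672, 0.3346916139125824), 3.4425160884857178)
```

View pics/crop1.png

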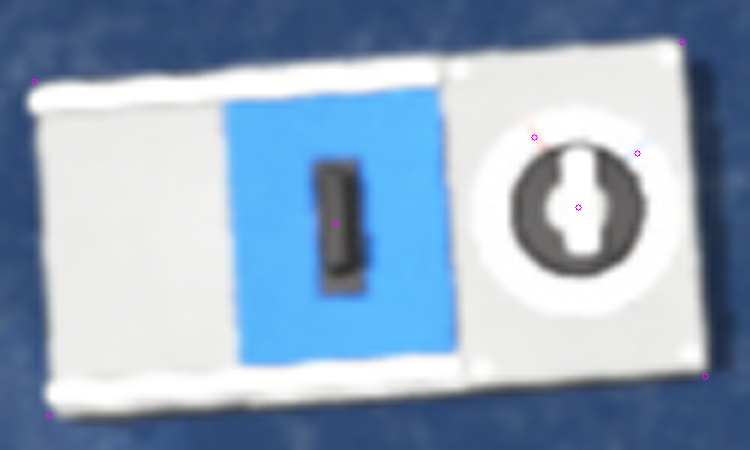

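The crop shows the fit landing on the safe's corners, the handle and the marks. The dial bar is at px (578,205) in the crop, leaning about 2° left of the safe's axis. I take the safe's yaw as 3.4°. That puts the dial near (0.570, -0.117) and the hatch grip near (0.563, 0.003).

>>> {"fn": "move_arm", "kwargs": {
  "series": "-29 -29 0 0 0 -1; -58 -58 0 0 0 -2; -87 -88 0 0 0 -4; -116 -118 0 0 0 -6; -145 -148 0 0 0 -8; -174 -177 0 0 0 -10; -203 -206 0 0 0 -12; -232 -236 0 0 0 -14",
  "jaw": 1
}}

```text
time: 2.27
position: [0.3255, 0.3142, 0.2449]
tool_rot: [0.008, 1.0, 0.0, 0.001]
ft_force: [1.4, 0.6, -0.3]
grip_width: 0.0871
grip_force: 0.0
```

```bash
cat >> h.py <<'E'
def go(x,y,z,yaw):
    "shift in tool mm and turn az deg to pose pointing down, tool y at yaw deg from world y"
    o=robot.get_obs(); T=R.from_quat(o['tool_rot']); y0=T.as_matrix()[:,1]
    w=np.degrees(np.arctan2(-y0[0],y0[1]))
    d=T.inv().apply(np.array([x,y,z])-o['position'])*1000
    print('t',round(o['time'],2),'pos',o['position'].round(4),'yaw',w.round(2),'shift',d.round(1),'az',round(w-yaw,2),'F',np.round(o['ft_force'],1),'M',np.round(o['moment'],3),'w',round(o['grip_width'],4),round(o['grip_force'],1))
E
python3 -c "
from h import *
go(.570,-.117,.245,5.5)"
```

```text
t 2.27 pos [0.3255 0.3142 0.2449] yaw -0.87 shift [-2.510e+02 -4.275e+02 -1.000e-01] az -6.37 F [ 1.4  0.6 -0.3] M [ 0.032 -0.006  0.032] w 0.0871 0.0
```

>>> {"fn": "move_arm", "kwargs": {
  "series": "-20 -35 0 0 0 -1; -40 -70 0 0 0 -2; -60 -105 0 0 0 -3; -80 -140 0 0 0 -4; -100 -175 0 0 0 -5; -120 -210 0 0 0 -6; -140 -245 0 0 0 -6.4; -160 -280 0 0 0 -6.4"
}}

```text
time: 2.93
position: [0.4805, 0.0309, 0.2448]
tool_rot: [-0.047, 0.999, 0.0, 0.0]
ft_force: [0.6, 0.4, 0.5]
grip_width: 0.087
grip_force: 0.0
```

>>> {"fn": "move_arm", "kwargs": {
  "series": "-18 -33 5 0 0 0; -36 -66 25 0 0 0; -54 -90 45 0 0 0; -70 -115 65 0 0 0; -82 -133 75 0 0 0; -88 -143 80 0 0 0; -88 -143 80 0 0 0; -88 -143 80 0 0 0"
}}

```text
time: 3.6
position: [0.5804, -0.1008, 0.1646]
tool_rot: [-0.047, 0.999, 0.0, -0.0]
ft_force: [-0.5, 0.1, 0.9]
grip_width: 0.0865
grip_force: 0.0
```

```bash
python3 - <<'E'
from h import *
go(.570,-.117,.126,5.5)
c=snap('scene','s2'); t=snap('top','t2')
k=cv2.resize(c['img'][150:230,290:400],None,fx=6,fy=6,interpolation=cv2.INTER_CUBIC)
cv2.imwrite('pics/c2.png',k[:,:,::-1])
E
```

```text
t 3.6 pos [ 0.5804 -0.1008  0.1646] yaw 5.37 shift [ 11.9 -15.2  38.6] az -0.13 F [-0.5  0.1  0.9] M [ 0.047  0.034 -0.022] w 0.0865 0.0
```

View pics/c2.png

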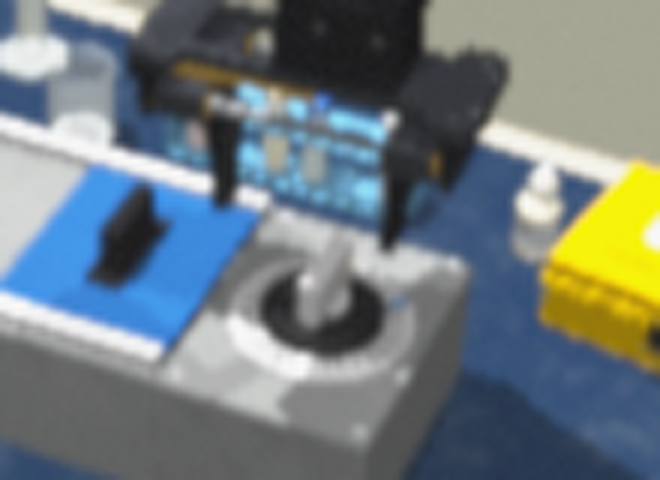

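The crop shows the open jaws about 16 mm off the bar toward the back and left, with both fingertips clear above it. I centre first, then lower.

>>> {"fn": "move_arm", "kwargs": {
  "series": "6 -8 0 0 0 0; 12 -15 8 0 0 0; 12 -15 20 0 0 0; 12 -15 30 0 0 0; 12 -15 37 0 0 0; 12 -15 39 0 0 0; 12 -15 39 0 0 0"
}}

```text
time: 4.28
position: [0.5697, -0.1169, 0.1247]
tool_rot: [-0.047, 0.999, 0.0, -0.001]
ft_force: [0.7, 0.0, -0.6]
grip_width: 0.0872
grip_force: 0.0
```

>>> {"fn": "move_arm", "kwargs": {
  "series": "0 0 0 0 0 0; 0 0 0 0 0 0; 0 0 0 0 0 0; 0 0 0 0 0 0; 0 0 0 0 0 0; 0 0 0 0 0 0; 0 0 0 0 0 0; 0 0 0 0 0 0",
  "jaw": 0,
  "newtons": 15
}}

```text
time: 4.95
position: [0.5703, -0.1172, 0.1256]
tool_rot: [-0.047, 0.999, -0.0, 0.0]
ft_force: [-0.2, 1.1, -0.2]
grip_width: 0.0415
grip_force: 0.0
```

```bash
python3 -c "
from h import *
go(.570,-.117,.125,5.5)"
```

```text
t 4.95 pos [ 0.5703 -0.1172  0.1256] yaw 5.4 shift [0.3 0.2 0.6] az -0.1 F [-0.2  1.1 -0.2] M [0.034 0.006 0.029] w 0.0415 0.0
```

>>> {"fn": "move_arm", "kwargs": {
  "series": "0 0 0 0 0 0; 0 0 0 0 0 0; 0 0 0 0 0 0; 0 0 0 0 0 0; 0 0 0 0 0 0; 0 0 0 0 0 0; 0 0 0 0 0 0; 0 0 0 0 0 0"
}}

```text
time: 5.62
position: [0.5706, -0.1177, 0.1256]
tool_rot: [-0.047, 0.999, -0.0, 0.0]
ft_force: [0.3, -3.4, -0.4]
grip_width: 0.014
grip_force: 15.0
```

```bash
python3 -c "
from h import *
go(.570,-.117,.125,5.5)"
```

```text
t 5.62 pos [ 0.5706 -0.1177  0.1256] yaw 5.41 shift [0.5 0.7 0.6] az -0.09 F [ 0.3 -3.4 -0.4] M [-0.507 -0.052 -0.038] w 0.014 15.0
```

>>> {"fn": "move_arm", "kwargs": {
  "series": "0 -0.6 0 0 0 -1; 0 -0.6 0 0 0 -3; 0 -0.6 0 0 0 -5; 0 -0.6 0 0 0 -7; 0 -0.6 0 0 0 -9; 0 -0.6 0 0 0 -11; 0 -0.6 0 0 0 -13; 0 -0.6 0 0 0 -15"
}}

```text
time: 6.28
position: [0.5706, -0.1178, 0.1256]
tool_rot: [-0.178, 0.984, -0.0, 0.0]
ft_force: [0.6, -2.2, -1.8]
grip_width: 0.0141
grip_force: 15.0
```

```bash
python3 -c "
from h import *
go(.570,-.117,.125,29)"
```

```text
t 6.28 pos [ 0.5706 -0.1178  0.1256] yaw 20.52 shift [0.3 1.  0.6] az -8.48 F [ 0.6 -2.2 -1.8] M [-0.295 -0.125 -0.088] w 0.0141 15.0
```

>>> {"fn": "move_arm", "kwargs": {
  "series": "0 0 0 0 0 -2; 0 0 0 0 0 -4; 0 0 0 0 0 -6; 0 0 0 0 0 -7.5; 0 0 0 0 0 -8.5; 0 0 0 0 0 -8.8; 0 0 0 0 0 -8.8; 0 0 0 0 0 -8.8"
}}

```text
time: 6.95
position: [0.5706, -0.1179, 0.1256]
tool_rot: [-0.252, 0.968, -0.0, 0.0]
ft_force: [1.1, -2.2, -0.7]
grip_width: 0.0138
grip_force: 15.0
```

>>> {"fn": "move_arm", "kwargs": {
  "series": "0 0 0 0 0 0; 0 0 0 0 0 0; 0 0 0 0 0 0; 0 0 0 0 0 0; 0 0 0 0 0 0; 0 0 0 0 0 0; 0 0 0 0 0 0; 0 0 0 0 0 0"
}}

```text
time: 7.62
position: [0.5706, -0.1179, 0.1256]
tool_rot: [-0.252, 0.968, -0.0, 0.0]
ft_force: [2.3, -2.4, -2.6]
grip_width: 0.0141
grip_force: 15.0
```

```bash
python3 - <<'E'
from h import *
go(.570,-.117,.125,-46)
t=snap('top','t3');s=snap('scene','s3')
for n,i,o in(('top',t['img'],(300,140)),('scn',s['img'],(310,160))):
    print(n,(px(t if n=='top' else s,[.5706,-.1178,.119])))
k=np.hstack([cv2.resize(i[y:y+60,x:x+60],(400,400),interpolation=cv2.INTER_CUBIC) for i,x,y in((t['img'],306,150),(s['img'],316,170))])
cv2.imwrite('pics/c3.png',k[:,:,::-1])
E
```

```text
t 7.62 pos [ 0.5706 -0.1179  0.1256] yaw 29.2 shift [0.1 1.1 0.6] az 75.2 F [ 2.3 -2.4 -2.6] M [-0.392 -0.359 -0.07 ] w 0.0141 15.0
top [336.01881884 178.50761024]
scn [343.84416372 195.24473381]
```

View pics/c3.png

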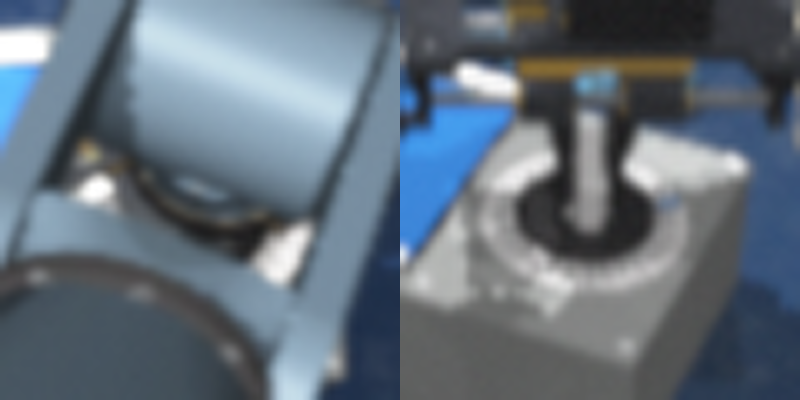

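The left half is hidden by the arm. The right half shows the bar gripped squarely between the fingers. The dial has rested at red for 0.7 s, so I now turn right.

>>> {"fn": "move_arm", "kwargs": {
  "series": "0 0 0 0 0 1; 0 0 0 0 0 3; 0 0 0 0 0 6; 0 0 0 0 0 9; 0 0 0 0 0 12; 0 0 0 0 0 15; 0 0 0 0 0 18; 0 0 0 0 0 21"
}}

```text
time: 8.38
position: [0.5706, -0.1178, 0.1256]
tool_rot: [-0.07, 0.998, -0.0, 0.0]
ft_force: [2.1, -2.6, -1.8]
grip_width: 0.0136
grip_force: 15.0
```

>>> {"fn": "move_arm", "kwargs": {
  "series": "0 0 0 0 0 3; 0 0 0 0 0 6; 0 0 0 0 0 9; 0 0 0 0 0 12; 0 0 0 0 0 15; 0 0 0 0 0 18; 0 0 0 0 0 20; 0 0 0 0 0 22"
}}

```text
time: 9.05
position: [0.5706, -0.1176, 0.1256]
tool_rot: [0.121, 0.993, 0.0, 0.0]
ft_force: [3.4, -2.7, -2.5]
grip_width: 0.0139
grip_force: 15.0
```

>>> {"fn": "move_arm", "kwargs": {
  "series": "0 0 0 0 0 3; 0 0 0 0 0 6; 0 0 0 0 0 9; 0 0 0 0 0 12; 0 0 0 0 0 14; 0 0 0 0 0 16; 0 0 0 0 0 18; 0 0 0 0 0 20"
}}

```text
time: 9.72
position: [0.5706, -0.1175, 0.1256]
tool_rot: [0.291, 0.957, 0.0, 0.0]
ft_force: [3.2, -2.4, -1.5]
grip_width: 0.014
grip_force: 15.0
```

```bash
python3 -c "
from h import *
go(.5706,-.1178,.125,-46.5)"
```

```text
t 9.72 pos [ 0.5706 -0.1175  0.1256] yaw -33.89 shift [-0.1 -0.2  0.6] az 12.61 F [ 3.2 -2.4 -1.5] M [-0.373 -0.471  0.181] w 0.014 15.0
```

>>> {"fn": "move_arm", "kwargs": {
  "series": "0 0 0 0 0 2; 0 0 0 0 0 4; 0 0 0 0 0 6; 0 0 0 0 0 8; 0 0 0 0 0 10; 0 0 0 0 0 11.5; 0 0 0 0 0 12.5; 0 0 0 0 0 12.8"
}}

```text
time: 10.38
position: [0.5707, -0.1175, 0.1256]
tool_rot: [0.396, 0.918, 0.0, 0.0]
ft_force: [2.6, -0.9, -2.4]
grip_width: 0.0137
grip_force: 15.0
```

>>> {"fn": "move_arm", "kwargs": {
  "series": "0 0 0 0 0 0; 0 0 0 0 0 0; 0 0 0 0 0 0; 0 0 0 0 0 0; 0 0 0 0 0 0; 0 0 0 0 0 0; 0 0 0 0 0 0; 0 0 0 0 0 0"
}}

```text
time: 11.05
position: [0.5706, -0.1176, 0.1256]
tool_rot: [0.396, 0.918, 0.0, 0.0]
ft_force: [3.7, 0.5, -2.7]
grip_width: 0.0139
grip_force: 15.0
```

```bash
python3 - <<'E'
from h import *
go(.5706,-.1178,.125,-44.6)
s=snap('scene','s4');t=snap('top','t4')
W=lambda a,r,z:np.array([.5706+r*np.cos(np.radians(a)),-.1178+r*np.sin(np.radians(a)),z])
ks=[]
for c,x,y in((t,306,150),(s,316,170)):
    k=cv2.resize(c['img'][y:y+60,x:x+60],(400,400),interpolation=cv2.INTER_CUBIC)
    for a in(-44.6,-44.6+180):
        u=(px(c,W(a,.035,.099))-[x,y]+.5)*400/60; cv2.circle(k,tuple(int(v) for v in u),3,(255,0,255),1)
    ks.append(k)
cv2.imwrite('pics/c4.png',np.hstack(ks)[:,:,::-1])
E
```

```text
t 11.05 pos [ 0.5706 -0.1176  0.1256] yaw -46.61 shift [-0.2 -0.2  0.6] az -2.01 F [ 3.7  0.5 -2.7] M [ 0.105 -0.782  0.157] w 0.0139 15.0
```

View pics/c4.png

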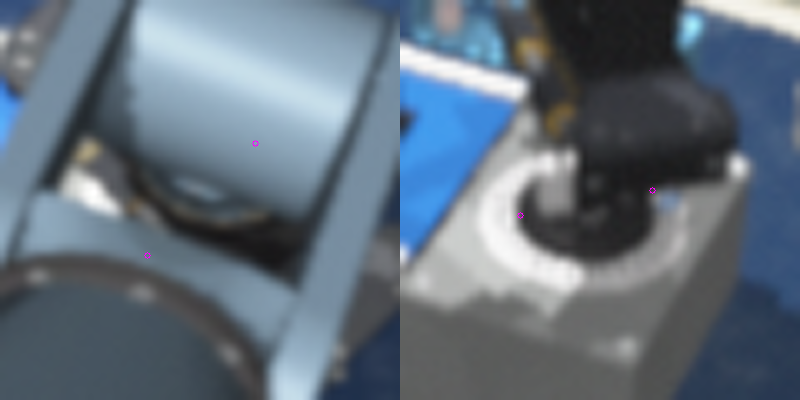

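At the right, the blue mark at (670,200) lines up with the bar's direction, and the dial has been held there 0.7 s. I turn left gently, feeling the torque once inside the window.

>>> {"fn": "move_arm", "kwargs": {
  "series": "0 0 0 0 0 -2; 0 0 0 0 0 -5; 0 0 0 0 0 -8; 0 0 0 0 0 -11; 0 0 0 0 0 -14; 0 0 0 0 0 -17; 0 0 0 0 0 -20; 0 0 0 0 0 -22"
}}

```text
time: 11.82
position: [0.5705, -0.1177, 0.1256]
tool_rot: [0.212, 0.977, 0.0, 0.0]
ft_force: [4.5, 1.1, -1.4]
grip_width: 0.0139
grip_force: 15.0
```

```bash
python3 -c "
from h import *
go(.5706,-.1178,.125,-20);print(robot.get_obs()['joint_torque'])"
```

```text
t 11.82 pos [ 0.5705 -0.1177  0.1256] yaw -24.54 shift [-0.1 -0.1  0.6] az -4.54 F [ 4.5  1.1 -1.4] M [ 0.062 -0.795 -0.078] w 0.0139 15.0
[ -0.77455183 -43.83287072 -10.47332615  -0.61497929   1.22267827
   0.09257187]
```

>>> {"fn": "move_arm", "kwargs": {
  "series": "0 0 0 0 0 -1; 0 0 0 0 0 -2; 0 0 0 0 0 -3; 0 0 0 0 0 -4; 0 0 0 0 0 -4"
}}

```text
time: 12.23
position: [0.5705, -0.1177, 0.1256]
tool_rot: [0.179, 0.984, 0.0, 0.0]
ft_force: [4.0, 0.8, -2.2]
grip_width: 0.0142
grip_force: 15.0
```

```bash
python3 -c "
from h import *
go(.5706,-.1178,.125,-20);print(robot.get_obs()['joint_torque'])"
```

```text
t 12.23 pos [ 0.5705 -0.1177  0.1256] yaw -20.57 shift [-0.1 -0.1  0.6] az -0.57 F [ 4.   0.8 -2.2] M [ 0.241 -0.876 -0.116] w 0.0142 15.0
[ -1.08431183 -43.78002048 -10.33307165  -0.75904531   1.28315102
  -0.194251  ]
```

```bash
cat > feel.py <<'E'
from h import *
m=[]
for i in range(4):
    o=robot.get_obs(); m.append([o['moment'][2],o['joint_torque'][5]]); robot.camera('scene')
y0=R.from_quat(o['tool_rot']).as_matrix()[:,1]
print(round(o['time'],2),'yaw',np.degrees(np.arctan2(-y0[0],y0[1])).round(2),'Mz',np.mean(m,0).round(3),np.round(m,2)[:,0])
E
python3 feel.py
```

```text
12.38 yaw -20.63 Mz [-0.108 -0.13 ] [-0.12 -0.11 -0.11 -0.1 ]
```

>>> {"fn": "move_arm", "kwargs": {
  "series": "0 0 0 0 0 -1; 0 0 0 0 0 -2; 0 0 0 0 0 -2.5"
}}

```text
time: 12.68
position: [0.5705, -0.1177, 0.1256]
tool_rot: [0.157, 0.988, 0.0, 0.0]
ft_force: [4.6, 0.7, -2.3]
grip_width: 0.0143
grip_force: 15.0
```

```bash
python3 feel.py
```

```text
12.83 yaw -18.12 Mz [-0.093 -0.121] [-0.06 -0.06 -0.11 -0.14]
```

>>> {"fn": "move_arm", "kwargs": {
  "series": "0 0 0 0 0 -1; 0 0 0 0 0 -2; 0 0 0 0 0 -3"
}}

```text
time: 13.13
position: [0.5705, -0.1177, 0.1256]
tool_rot: [0.131, 0.991, 0.0, 0.0]
ft_force: [5.5, 1.5, -2.5]
grip_width: 0.0136
grip_force: 15.0
```

```bash
python3 feel.py
```

```text
13.28 yaw -15.1 Mz [-0.089 -0.078] [-0.11 -0.1  -0.1  -0.05]
```

>>> {"fn": "move_arm", "kwargs": {
  "series": "0 0 0 0 0 -1; 0 0 0 0 0 -2; 0 0 0 0 0 -3"
}}

```text
time: 13.58
position: [0.5705, -0.1177, 0.1256]
tool_rot: [0.105, 0.994, 0.0, 0.0]
ft_force: [5.9, 1.8, -2.4]
grip_width: 0.0136
grip_force: 15.0
```

```bash
python3 feel.py
```

```text
13.73 yaw -12.1 Mz [-0.065 -0.088] [-0.05 -0.03 -0.12 -0.06]
```

>>> {"fn": "move_arm", "kwargs": {
  "series": "0 0 0 0 0 -1; 0 0 0 0 0 -2; 0 0 0 0 0 -3"
}}

```text
time: 14.03
position: [0.5705, -0.1178, 0.1256]
tool_rot: [0.079, 0.997, -0.0, 0.0]
ft_force: [5.0, -0.2, -2.6]
grip_width: 0.0138
grip_force: 15.0
```

```bash
python3 feel.py
```

```text
14.18 yaw -9.08 Mz [-0.127 -0.096] [-0.1  -0.11 -0.14 -0.16]
```

>>> {"fn": "move_arm", "kwargs": {
  "series": "0 0 0 0 0 -1; 0 0 0 0 0 -1.5; 0 0 0 0 0 -1.5"
}}

```text
time: 14.48
position: [0.5705, -0.1177, 0.1256]
tool_rot: [0.066, 0.998, 0.0, 0.0]
ft_force: [4.3, 0.7, -2.2]
grip_width: 0.0139
grip_force: 15.0
```

```bash
python3 feel.py
```

```text
14.63 yaw -7.56 Mz [-0.103 -0.116] [-0.12 -0.09 -0.1  -0.11]
```

Still plain drag, so I go on.

>>> {"fn": "move_arm", "kwargs": {
  "series": "0 0 0 0 0 -1; 0 0 0 0 0 -2; 0 0 0 0 0 -2.5"
}}

```text
time: 14.93
position: [0.5705, -0.1178, 0.1256]
tool_rot: [0.044, 0.999, -0.0, 0.0]
ft_force: [4.7, 0.6, -1.2]
grip_width: 0.0141
grip_force: 15.0
```

```bash
python3 feel.py
```

```text
15.08 yaw -5.06 Mz [-0.081 -0.121] [-0.07 -0.11 -0.07 -0.08]
```

>>> {"fn": "move_arm", "kwargs": {
  "series": "0 0 0 0 0 -1; 0 0 0 0 0 -2; 0 0 0 0 0 -3"
}}

```text
time: 15.38
position: [0.5705, -0.1178, 0.1256]
tool_rot: [0.017, 1.0, -0.0, 0.0]
ft_force: [4.4, 1.1, -3.0]
grip_width: 0.0142
grip_force: 15.0
```

```bash
python3 feel.py
```

```text
15.53 yaw -2.0 Mz [0.073 0.076] [0.1  0.09 0.06 0.04]
```

The torque changed sign: the finger seems to be dropping in. I use smaller steps from here.

>>> {"fn": "move_arm", "kwargs": {
  "series": "0 0 0 0 0 -0.7; 0 0 0 0 0 -1.5; 0 0 0 0 0 -1.5"
}}

```text
time: 15.83
position: [0.5705, -0.1178, 0.1256]
tool_rot: [0.004, 1.0, -0.0, 0.0]
ft_force: [4.2, 0.4, -3.2]
grip_width: 0.014
grip_force: 15.0
```

```bash
python3 feel.py
```

```text
15.98 yaw -0.51 Mz [0.058 0.032] [0.01 0.1  0.06 0.07]
```

>>> {"fn": "move_arm", "kwargs": {
  "series": "0 0 0 0 0 -0.7; 0 0 0 0 0 -1.5; 0 0 0 0 0 -1.5"
}}

```text
time: 16.28
position: [0.5705, -0.1178, 0.1256]
tool_rot: [-0.009, 1.0, -0.0, 0.0]
ft_force: [5.2, 0.9, -2.1]
grip_width: 0.0139
grip_force: 15.0
```

```bash
python3 feel.py
```

```text
16.43 yaw 0.98 Mz [ 0.014 -0.005] [ 0.    0.03  0.03 -0.  ]
```

>>> {"fn": "move_arm", "kwargs": {
  "series": "0 0 0 0 0 -0.7; 0 0 0 0 0 -1.5; 0 0 0 0 0 -2"
}}

```text
time: 16.73
position: [0.5705, -0.1178, 0.1256]
tool_rot: [-0.026, 1.0, -0.0, 0.0]
ft_force: [5.1, 0.9, -1.9]
grip_width: 0.014
grip_force: 15.0
```

```bash
python3 feel.py
```

```text
16.88 yaw 2.97 Mz [-0.052 -0.026] [-0.05 -0.03 -0.05 -0.08]
```

>>> {"fn": "move_arm", "kwargs": {
  "series": "0 0 0 0 0 -0.7; 0 0 0 0 0 -1.5; 0 0 0 0 0 -2"
}}

```text
time: 17.18
position: [0.5705, -0.1178, 0.1256]
tool_rot: [-0.044, 0.999, -0.0, 0.0]
ft_force: [4.6, 1.1, -1.4]
grip_width: 0.0139
grip_force: 15.0
```

```bash
python3 feel.py
```

```text
17.33 yaw 4.97 Mz [-0.025 -0.026] [-0.01  0.04 -0.06 -0.07]
```

>>> {"fn": "move_arm", "kwargs": {
  "series": "0 0 0 0 0 -0.7; 0 0 0 0 0 -1.5; 0 0 0 0 0 -2"
}}

```text
time: 17.63
position: [0.5705, -0.1178, 0.1256]
tool_rot: [-0.061, 0.998, -0.0, 0.0]
ft_force: [4.2, 0.3, -2.7]
grip_width: 0.014
grip_force: 15.0
```

```bash
python3 feel.py
```

```text
17.78 yaw 6.96 Mz [-0.065 -0.074] [-0.1  -0.1  -0.   -0.07]
```

>>> {"fn": "move_arm", "kwargs": {
  "series": "0 0 0 0 0 -0.7; 0 0 0 0 0 -1.5; 0 0 0 0 0 -2"
}}

```text
time: 18.08
position: [0.5705, -0.1179, 0.1256]
tool_rot: [-0.078, 0.997, -0.0, 0.0]
ft_force: [3.9, 0.9, -2.8]
grip_width: 0.0137
grip_force: 15.0
```

```bash
python3 feel.py
```

```text
18.23 yaw 8.95 Mz [-0.119 -0.125] [-0.13 -0.14 -0.1  -0.1 ]
```

>>> {"fn": "move_arm", "kwargs": {
  "series": "0 0 0 0 0 -0.7; 0 0 0 0 0 -1.5; 0 0 0 0 0 -1.5"
}}

```text
time: 18.53
position: [0.5705, -0.1179, 0.1256]
tool_rot: [-0.091, 0.996, -0.0, 0.0]
ft_force: [5.4, 0.4, -1.7]
grip_width: 0.0138
grip_force: 15.0
```

```bash
python3 feel.py
```

```text
18.68 yaw 10.44 Mz [-0.182 -0.179] [-0.11 -0.17 -0.23 -0.22]
```

```bash
python3 feel.py; python3 feel.py
```

```text
18.88 yaw 10.44 Mz [-0.187 -0.155] [-0.18 -0.19 -0.17 -0.21]
19.08 yaw 10.44 Mz [-0.134 -0.155] [-0.11 -0.15 -0.1  -0.18]
```

>>> {"fn": "move_arm", "kwargs": {
  "series": "0 0 0 0 0 -0.5; 0 0 0 0 0 -1; 0 0 0 0 0 -1"
}}

```text
time: 19.38
position: [0.5704, -0.1178, 0.1256]
tool_rot: [-0.1, 0.995, -0.0, 0.0]
ft_force: [4.6, 0.7, -1.1]
grip_width: 0.0139
grip_force: 15.0
```

```bash
python3 feel.py; python3 feel.py
```

```text
19.53 yaw 11.43 Mz [-0.185 -0.196] [-0.15 -0.21 -0.2  -0.18]
19.73 yaw 11.44 Mz [-0.202 -0.181] [-0.17 -0.18 -0.23 -0.23]
```

The torque now rises at the bar spring's rate, to about 0.2 Nm, well above the drag. The lock has stopped the dial, so I ease the bar back and let go.

>>> {"fn": "move_arm", "kwargs": {
  "series": "0 0 0 0 0 1; 0 0 0 0 0 2; 0 0 0 0 0 3; 0 0 0 0 0 4; 0 0 0 0 0 5; 0 0 0 0 0 5"
}}

```text
time: 20.28
position: [0.5705, -0.1178, 0.1256]
tool_rot: [-0.056, 0.998, -0.0, 0.0]
ft_force: [5.0, 0.0, -1.1]
grip_width: 0.0138
grip_force: 15.0
```

>>> {"fn": "move_arm", "kwargs": {
  "series": "0 0 0 0 0 0; 0 0 0 0 0 0; 0 0 0 0 0 0; 0 0 0 0 0 0; 0 0 0 0 0 0; 0 0 0 0 0 0; 0 0 0 0 0 0; 0 0 0 0 0 0",
  "jaw": 1
}}

```text
time: 20.95
position: [0.5702, -0.1178, 0.1254]
tool_rot: [-0.056, 0.998, 0.0, -0.0]
ft_force: [-0.1, -0.3, -0.6]
grip_width: 0.0592
grip_force: 0.0
```

>>> {"fn": "move_arm", "kwargs": {
  "series": "0 0 -8 0 0 0; 0 0 -25 0 0 0; 0 0 -42 0 0 0; 0 0 -55 0 0 0; 0 0 -60 0 0 0; 0 0 -60 0 0 0"
}}

```text
time: 21.45
position: [0.5713, -0.1181, 0.1874]
tool_rot: [-0.056, 0.998, -0.001, 0.002]
ft_force: [0.1, 0.1, -0.6]
grip_width: 0.0862
grip_force: 0.0
```

```bash
python3 -c "
from h import *
go(.5634,.0021,.119,3.4)"
```

```text
t 21.45 pos [ 0.5713 -0.1181  0.1874] yaw 6.41 shift [ -5.3 120.5  68.2] az 3.01 F [ 0.1  0.1 -0.6] M [ 0.032 -0.004  0.016] w 0.0862 0.0
```

>>> {"fn": "move_arm", "kwargs": {
  "series": "-1 25 0 0 0 1; -2 60 0 0 0 2; -4 95 0 0 0 3; -5 115 10 0 0 3; -5 120 30 0 0 3; -5 120 50 0 0 3; -5 120 62 0 0 3; -5 120 66 0 0 3"
}}

```text
time: 22.12
position: [0.5599, 0.0028, 0.1168]
tool_rot: [-0.03, 1.0, 0.001, -0.003]
ft_force: [-0.1, -0.8, -0.5]
grip_width: 0.0871
grip_force: 0.0
```

>>> {"fn": "move_arm", "kwargs": {
  "series": "0 0 0 0 0 0; 0 0 0 0 0 0; 0 0 0 0 0 0; 0 0 0 0 0 0; 0 0 0 0 0 0; 0 0 0 0 0 0; 0 0 0 0 0 0; 0 0 0 0 0 0",
  "jaw": 0,
  "newtons": 20
}}

```text
time: 22.78
position: [0.5621, 0.002, 0.1198]
tool_rot: [-0.03, 1.0, -0.0, 0.0]
ft_force: [0.1, -0.1, -0.2]
grip_width: 0.0418
grip_force: 0.0
```

>>> {"fn": "move_arm", "kwargs": {
  "series": "0 0 0 0 0 0; 0 0 0 0 0 0; 0 0 0 0 0 0; 0 0 0 0 0 0; 0 0 0 0 0 0; 0 0 0 0 0 0; 0 0 0 0 0 0"
}}

```text
time: 23.37
position: [0.562, 0.0021, 0.1195]
tool_rot: [-0.03, 1.0, -0.0, -0.0]
ft_force: [-0.3, -0.1, 0.7]
grip_width: 0.0139
grip_force: 20.0
```

```bash
python3 - <<'E'
from h import *
go(.5634-.0053,.0021+.0898,.119,3.4)
s=snap('scene','s5')
cv2.imwrite('pics/c5.png',cv2.resize(s['img'][150:240,260:380],None,fx=6,fy=6,interpolation=cv2.INTER_CUBIC)[:,:,::-1])
E
```

```text
t 23.37 pos [0.562  0.0021 0.1195] yaw 3.4 shift [-1.5 89.9  0.5] az 0.0 F [-0.3 -0.1  0.7] M [ 0.043  0.015 -0.011] w 0.0139 20.0
```

View pics/c5.png

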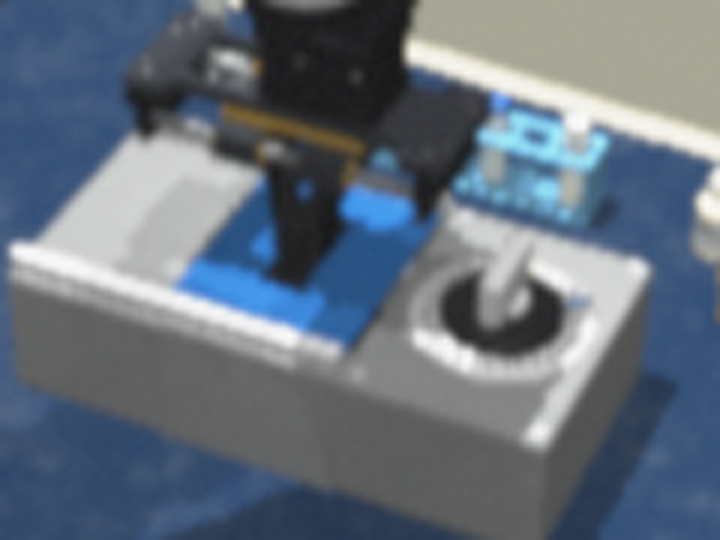

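The picture shows the gripper holding the hatch handle at (300,230), with the dial bar free at (500,285). I slide the hatch gently to test whether it is unlocked.

>>> {"fn": "move_arm", "kwargs": {
  "series": "0 0.5 0 0 0 0; 0 1.5 0 0 0 0; 0 3 0 0 0 0; 0 3 0 0 0 0"
}}

```text
time: 23.75
position: [0.5618, 0.0052, 0.1195]
tool_rot: [-0.03, 1.0, -0.0, -0.0]
ft_force: [-1.2, -1.0, 0.1]
grip_width: 0.0138
grip_force: 20.0
```

```bash
python3 -c "
from h import *
go(.5634-.0053,.0021+.0898,.119,3.4)"
```

```text
t 23.75 pos [0.5618 0.0052 0.1195] yaw 3.41 shift [-1.5 86.8  0.5] az 0.01 F [-1.2 -1.   0.1] M [-0.162  0.006  0.026] w 0.0138 20.0
```

It's unlocked: 3 mm at about 1 N. I slide it open.

>>> {"fn": "move_arm", "kwargs": {
  "series": "0 4 0 0 0 0; 0 10 0 0 0 0; 0 17 0 0 0 0; 0 24 0 0 0 0; 0 31 0 0 0 0; 0 38 0 0 0 0; 0 44 0 0 0 0; 0 49 0 0 0 0"
}}

```text
time: 24.42
position: [0.5588, 0.055, 0.1195]
tool_rot: [-0.03, 1.0, 0.0, 0.0]
ft_force: [0.1, -2.9, -1.5]
grip_width: 0.0136
grip_force: 20.0
```

>>> {"fn": "move_arm", "kwargs": {
  "series": "0 6 0 0 0 0; 0 12 0 0 0 0; 0 18 0 0 0 0; 0 24 0 0 0 0; 0 29 0 0 0 0; 0 33 0 0 0 0; 0 36 0 0 0 0; 0 37 0 0 0 0"
}}

```text
time: 25.08
position: [0.5567, 0.0915, 0.1195]
tool_rot: [-0.03, 1.0, 0.0, 0.0]
ft_force: [0.9, -1.4, -1.8]
grip_width: 0.0136
grip_force: 20.0
```

>>> {"fn": "move_arm", "kwargs": {
  "series": "0 0.7 0 0 0 0; 0 1.5 0 0 0 0; 0 1.5 0 0 0 0; 0 1.5 0 0 0 0"
}}

```text
time: 25.42
position: [0.5566, 0.0918, 0.1195]
tool_rot: [-0.03, 1.0, -0.0, -0.0]
ft_force: [-0.0, -4.4, -1.1]
grip_width: 0.0142
grip_force: 20.0
```

```bash
python3 -c "
from h import *
go(.5634-.0053,.0021+.0898,.119,3.4)"
```

```text
t 25.42 pos [0.5566 0.0918 0.1195] yaw 3.39 shift [-1.5 -0.   0.5] az -0.01 F [-0.  -4.4 -1.1] M [-0.671  0.    -0.008] w 0.0142 20.0
```

>>> {"fn": "move_arm", "kwargs": {
  "series": "0 1 0 0 0 0; 0 1 0 0 0 0; 0 1 0 0 0 0"
}}

```text
time: 25.67
position: [0.5566, 0.0919, 0.1195]
tool_rot: [-0.03, 1.0, -0.001, -0.0]
ft_force: [0.5, -7.3, -1.0]
grip_width: 0.0139
grip_force: 20.0
```

>>> {"fn": "move_arm", "kwargs": {
  "series": "0 0 0 0 0 0; 0 0 0 0 0 0; 0 0 0 0 0 0; 0 0 0 0 0 0; 0 0 0 0 0 0; 0 0 0 0 0 0; 0 0 0 0 0 0",
  "jaw": 1
}}

```text
time: 26.25
position: [0.5565, 0.0936, 0.1196]
tool_rot: [-0.03, 1.0, 0.0, 0.0]
ft_force: [-0.2, 0.2, -0.2]
grip_width: 0.053
grip_force: 0.0
```

>>> {"fn": "move_arm", "kwargs": {
  "series": "0 0 -10 0 0 0; 0 0 -30 0 0 0; 0 0 -55 0 0 0; 0 0 -80 0 0 0; 0 0 -100 0 0 0; 0 60 -110 0 0 0; 0 90 -110 0 0 0; 0 90 -110 0 0 0"
}}

```text
time: 26.92
position: [0.5511, 0.1882, 0.2319]
tool_rot: [-0.031, 1.0, 0.002, 0.002]
ft_force: [0.0, -0.8, -0.3]
grip_width: 0.0869
grip_force: 0.0
```

```bash
python3 - <<'E'
from h import *
go(.5634-.0053,.0021+.0898,.119,3.4)
s=snap('scene','s6')
r=robot.tip_of(s,'hatch_grip')[:1];print(r)
cv2.imwrite('pics/c6.png',cv2.resize(s['img'][150:300,260:460],None,fx=4,fy=4,interpolation=cv2.INTER_CUBIC)[:,:,::-1])
E
```

```text
t 26.92 pos [0.5511 0.1882 0.2319] yaw 3.56 shift [ -0.6 -96.9 112.5] az 0.16 F [ 0.  -0.8 -0.3] M [0.021 0.042 0.01 ] w 0.0869 0.0
[{'xyz': [0.5576, 0.0966, 0.1127], 'p': 0.85}]
```

View pics/c6.png

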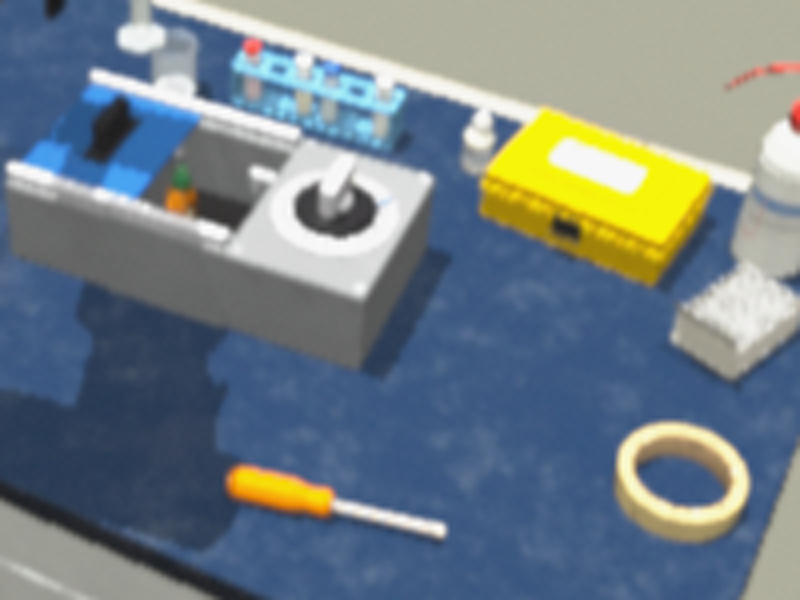

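The hatch is fully open with its handle at (112,128). A stored bottle shows at (180,190), the dial is free, and the bystanders visible in this view (screwdriver, tape, packet box) are where they were.

```bash
python3 -c "
from rig import robot
print(robot.hand_in())"
```

```text
the job is handed in; nothing more can be done
None
```

The safe is open: I turned the dial left to red, right to blue, then left to the lock's stop at about 0.2 Nm, let go of it, and slid the hatch to its end stop. I touched none of the things standing around, and handed the job in at about 27 s.

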